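# Load a bobbin carrier on the winder's loading station

## Robot

A 6-joint arm with a two-finger parallel gripper is mounted at the origin on the work surface. World frame = base frame: x ahead of the robot, y to its left, z up, the work surface at z = 0. Lengths are in mm, angles in rad, forces in N, time in s.
With the tool pointing down it reaches from about 325 to 900 mm from the base axis. Payload 3.5 kg.
Tool frame: the origin (TCP) lies at the centre of the arm's flange, where the gripper is bolted on; the fingertips stand manip.tips_ahead ahead of it and the grasp point (between the pads) lies 155 mm ahead of it (manip.tips_ahead is the distance from the TCP to the fingertips, in mm); z points along the fingers, y is the line along which they close (so a half turn about z gives the same grasp; the last joint's range is limited). The gripper opens to 85 mm and grips with 20 to 120 N. Pads are 22 mm wide; open, the fingers measure 114 mm over their backs; the gripper's body (76 mm by 85 mm) begins 54 mm behind the grasp point. The pads swing forward as they close: fully open they stand 13 mm farther back than shut.
Start: joints at [-1.278, 0.276, -0.026, 1.268, 0, 1.467], TCP at [240.955, -576.683, 404.713] pointing down, gripper open.
Joint ranges: [-3.12, 3.12], [-0.85, 1.88], [-1.08, 1.24], [-1.95, 2.15], [-1.57, 1.53], [-3.14, 3.14]. Speed limits (rad/s): [2.57, 2.57, 3.14, 3.14, 3.14, 3.14].

## Interface

Orientations are given as a 3x3 rotation matrix whose columns are the frame's x, y, z axes.
In Python, from plant import monitor, snapshot, camera_model, workorder, finder, manip gives the robot as it stands.
- The arm moves only by the shell command python3 -m creep 'ROWS' [FORCE]. ROWS is a JSON object of lists of equal length, an entry for each row: "claw": the opening, from -1 (shut) to 1 (fully open); "xyz": the shift along the tool's x, y, z normalised to -1 to 1, where 1 is 0.03 m, a list of three; "roll": the turn about the tool's z normalised to -1 to 1, where 1 is 0.12 rad. In form: {"claw": [claw, ...], "xyz": [[x, y, z], ...], "roll": [roll, ...]}. A call has 1 to 10 rows; each row shifts and turns the commanded pose from where the row before left it, along the tool's axes as they then stand; what a row does not reach is not made up. A row lasts 1/12 s, in which the tool goes at most 41.7 mm and 7.16 degrees, less where a joint would pass 70% of its speed; a pose out of reach is approached as far as the arm can. A call with a number of a shift or a turn outside -1 to 1 is refused whole. A call with a gripper value outside its range is refused whole. The fingers move at their own pace and stop on an object; FORCE is the grip in N (left out, the last holds). Time passes only in rows, so rows that do not move let the fingers close. It gives the time, the measured TCP pose, the force, the opening and the grip force at its end, in the units of the state.
- monitor.sense(): the state, without advancing time (a new reading comes with each control period).
- snapshot(name): name is "scene" or "top"; returns (picture, depth): 480x640x3 uint8, blue, green, red; 480x640 float32, mm along the optical axis (not along the pixel's ray), 0 where there is no reading.
- camera_model(name): a dict with "vfov" (degrees; the focal length in pixels is half the picture's height over the tangent of half this angle, whatever the lens; pixels are square), "cx", "cy" (the principal point, pixels), "k1" (the pictures are not rectified: a ray, as slopes to the right and down, at radius r is drawn at 1 + k1 r^2 times it, then the intrinsics apply), "extrinsics" (4x4, takes a point from camera to world coordinates). Camera axes: x right, y down, z forward; pixel columns grow to the right and rows downward; lengths in mm; the calibration is good to about 2 mm. A picture is of the moment at which its call begins. camera_model takes no time and is no camera call.
- workorder.finish_job(): hands the job in; it is judged then, once.
Trained networks look in the newest picture that a camera, given by its name, has taken for a name from the list of things; names that differ only in an ending like _2 or _b are one class to them, and where a whole thing is asked for, a point or a joint stands for the part that bears it (a point fixed in the world has none). Each returns a list of dicts, best first, with "confidence" (0 to 1); they miss things now and then, are a little off and sometimes report something else, mostly with a low value. They report only what shows in the picture. A call takes as long as a camera call. They do not tell look-alikes from the thing itself.
- finder.look_for(camera, target): "rect" ([centre column, centre row, width, height] in pixels, round what is visible of it).
- finder.regions_of(camera, target): "pixels" (480x640 bool, what is visible of it) and "rect" ([centre column, centre row, width, height] in pixels, round what is visible of it).
The state is a dict: "time_s": time; "qpos": joint angles; "joint_vel": joint speeds; "tau": joint torques, N m; "eef_pos": TCP position; "ee_rot": TCP orientation; "force": force on the tool from outside, world axes, zero at the start; "ft_torque": the same for the moment, N m; "gripper_width": finger opening in mm; "finger_force": force on a finger pad.
Only numpy, scipy, OpenCV 4.12 (cv2) and the standard library are available. Lean on these libraries where they do the work, as an engineer would, in place of code of your own. Each camera call takes 0.05 s, during which the arm holds its last target. There are 200 camera calls.

## Task

Slide the white carrier plate across the black drop table, without lifting it off, until it sits square in the corner of the two fences; then press it down so that both brass pins come up through its holes and the table is fully down with the plate flush on it. Then lower the orange bobbin, without dropping it, all the way down onto the plate's steel spindle and let go. Leave the blue bobbin, the sample tray, the black bottle and the mug where they are.

Things in the scene. Friction and masses are not known exactly. Their poses are not given: they have to be found in the camera images.
- station: Fixed loading station: grey base 205 x 245 x 15 mm, black drop table over it, two brass pins, two aluminium fences 12 mm thick, up to z = 67 mm, inner faces at x = +82.8 (far) and y = +102.8 mm (side); -x and -y sides open. Origin: on the desk under the table's centre; x, y along the table's sides, z up.
- home (a point): Point 55 mm above the desk at station x = 27.5, y = 27.5 mm: where the middle of the carrier's underside is, on the raised table, when it is square against both fences with its holes over the pins.
- drop_table (a joint): How far the drop table is pressed down, in m: 0 raised (start), 0.018 fully down on its stop. It moves only straight up and down, cannot tilt, is held by friction (about 6 N of pressing moves it, slowly) and stays where it is left; no spring.
- table_top (a point): Centre of the top face of the black drop table (165 mm along the station's x, 205 mm along y, 10 mm thick, with two 18 mm holes through which the pins come). 55 mm above the desk when raised, 37 mm when fully down.
- pin_a (a point): Tip of the brass pin at station x = 65.5, y = -27.5 mm. Pin 10 mm in diameter, its last 5 mm tapered to 4.4 mm; the tip is 52 mm above the desk: 3 mm under the raised table's top, 15 mm above it when the table is down. Fixed.
- pin_b (a point): Tip of the other, equal brass pin, at station x = -10.5, y = 82.5 mm.
- carrier: White carrier plate, 110 mm (its x) by 150 mm (its y), 12 mm thick, about 0.45 kg, loose (sliding takes a few N), flat on the raised drop table, short of both fences and slightly turned; its +x side belongs to the far fence, +y to the side fence. Bears an upright steel spindle; two 13 mm through holes. Origin: centre of its underside, z up.
- hole_a (a point): Centre of the carrier's hole at plate x = +38, y = -55 mm, at its top face; belongs over pin_a.
- hole_b (a point): Centre of the carrier's hole at plate x = -38, y = +55 mm, at its top face; belongs over pin_b.
- press_spot (a point): Centre of a yellow disc (26 mm) painted on the carrier's top face at plate x = 0, y = -22 mm: a place to press.
- spindle_foot (a point): Foot of the carrier's steel spindle, on its top face at plate x = 0, y = +30 mm. The spindle is 10 mm in diameter, fixed to the plate, and rises 50 mm above its top face, the last 6 mm tapered to 4 mm.
- orange_bobbin: The orange plastic bobbin, 70 mm high, standing on the desk: two round flanges 56 mm in diameter and 12 mm thick at bottom and top, a 32 mm barrel between them, a 15.4 mm bore right through. About 80 g. Origin: centre of its underside, z up its axis. It can be gripped across the top flange.
- blue_bobbin: An equal bobbin in blue, standing on the desk; not to be used. Origin: centre of its underside.
- sample_tray: Black tray 150 x 180 x 22 mm with yellow yarn tufts on it to 41 mm high; 0.9 kg. Origin: centre of its underside. Leave it.
- ink_bottle: Small black bottle, 52 mm in diameter, 100 mm high. Origin: centre of its underside. Leave it.
- mug: White mug, 80 mm in diameter, 90 mm high. Origin: centre of its underside. Leave it.
Not all that is in view belongs to the job. There is more than one size of the orange_bobbin; the job needs the larger. There is more than one size of the carrier; the job needs the larger.

How it is judged:
By the outcome, as a careful person would: the job done as asked, in the order asked, and still so for the second after the job is handed in, with the robot touching nothing.
It also fails if it takes over 67 s, if anything falls off the work surface, if the arm or the gripper's body presses on something with over 40 N, if the wrist force passes 120 N, or if a joint passes its speed limit or range.

## Working session

There is one attempt and no reset: what is moved stays moved. The work goes in short steps, Python scripts to look and compute and a shell command to move; the robot and the scene stay as the last step left them, time stands still between calls to the robot, and variables do not carry over. Pictures are saved under pics/ and viewed, at most 10 in all, crops included, and the job is handed in when it is done.

```bash
mkdir -p pics; ls; python3 - <<'E'
from plant import monitor, snapshot, camera_model, manip
import cv2,numpy as np
s=monitor.sense();print(s['time_s'],s['eef_pos'],s['ee_rot'],s['gripper_width'],manip.tips_ahead,s['force'])
for n in('scene','top'):
    p,d=snapshot(n);cv2.imwrite(f'pics/{n}0.png',p);np.save(f'pics/{n}0.npy',d)
    m=camera_model(n);print(n,m)
E
```

```text
pics
0.0 [ 240.83701689 -576.30390889  403.55284075] [[ 9.22693406e-01  3.85534087e-01 -5.89182968e-04]
 [ 3.85534428e-01 -9.22690920e-01  2.16098970e-03]
 [ 2.89501414e-04 -2.22108126e-03 -9.99997491e-01]] 85.63452800019796 173.4 [-0.30579532 -0.65029741  0.30388429]
scene {'vfov': 55.06874666472559, 'cx': 326.79318750800815, 'cy': 241.00483848670638, 'k1': -0.0784416379409039, 'extrinsics': array([[-6.31152202e-01,  4.19299658e-01, -6.52560108e-01,
         1.34954066e+03],
       [ 7.75541425e-01,  3.55779858e-01, -5.21494191e-01,
         6.87519802e+02],
       [ 1.35054062e-02, -8.35229603e-01, -5.49735495e-01,
         7.62568216e+02],
       [ 0.00000000e+00,  0.00000000e+00,  0.00000000e+00,
         1.00000000e+00]])}
top {'vfov': 57.59756115202669, 'cx': 321.5135239476589, 'cy': 240.355326796967, 'k1': 0.0062770438315922225, 'extrinsics': array([[-6.26491239e-03, -9.97510891e-01,  7.02337078e-02,
         4.86973324e+02],
       [-9.99760510e-01,  4.77532177e-03, -2.13569321e-02,
         6.08143413e+01],
       [ 2.09683838e-02, -7.03506869e-02, -9.97301914e-01,
         1.00228380e+03],
       [ 0.00000000e+00,  0.00000000e+00,  0.00000000e+00,
         1.00000000e+00]])}
```

View pics/top0.png

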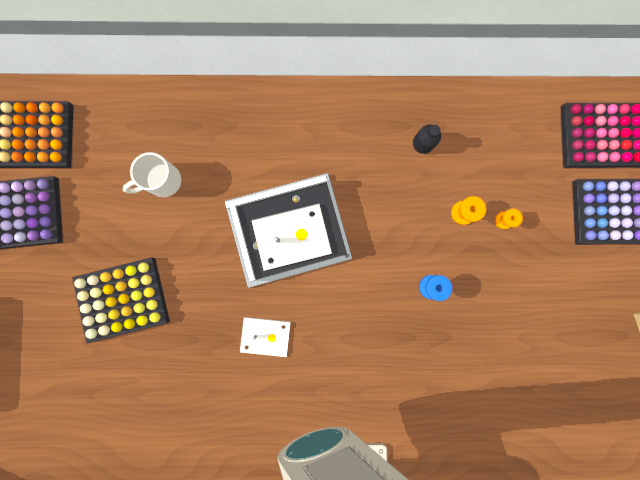

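View pics/scene0.png

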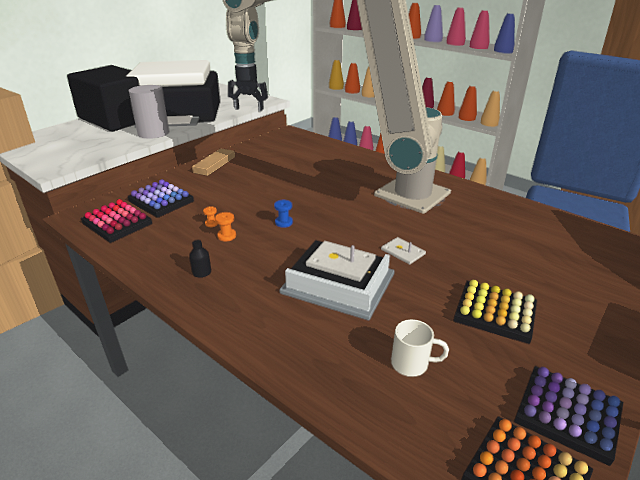

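The top view shows these candidates:
- **Orange bobbins:** the large one is at (472,209) and the small one at (513,217).
- **Carriers:** the large one is on the table at (290,238) and the small one on the desk at (265,337).

I choose the larger of each. Next I measure both and check them in a crop.

```bash
cat > h.py <<'E'
import cv2,numpy as np
from plant import monitor,snapshot,camera_model,finder
def K(n):
    m=camera_model(n);f=240/np.tan(np.radians(m['vfov']/2));return m,f
def ray(n,px):
    m,f=K(n);px=np.atleast_2d(np.float64(px))
    d=np.array([[f,0,m['cx']],[0,f,m['cy']],[0,0,1]])
    u=cv2.undistortPoints(px[:,None],d,np.array([m['k1'],0,0,0,0.]))[:,0]
    r=np.c_[u,np.ones(len(u))]@m['extrinsics'][:3,:3].T
    return m['extrinsics'][:3,3],r
def w(n,px,z):
    o,r=ray(n,px);t=(z-o[2])/r[:,2];return (o+r*t[:,None])[:,:2]
def proj(n,P):
    m,f=K(n);P=np.atleast_2d(np.float64(P));E=np.linalg.inv(m['extrinsics'])
    c=P@E[:3,:3].T+E[:3,3];u=c[:,:2]/c[:,2:];r2=(u**2).sum(1,keepdims=True)
    return u*(1+m['k1']*r2)*f+[m['cx'],m['cy']]
def big(mask):
    n,l,s,c=cv2.connectedComponentsWithStats(np.uint8(mask));i=1+np.argmax(s[1:,4]);return l==i
E
cat > m1.py <<'E'
from h import *
p,_=snapshot('top')
cv2.imwrite('pics/a.png',cv2.resize(np.hstack([p[165:295,215:365],p[165:295,430:580]]),None,fx=2.6,fy=2.6,interpolation=cv2.INTER_CUBIC))
for t in('carrier','hole_a','press_spot','pin_a','drop_table','orange_bobbin','blue_bobbin'):
    for r in finder.regions_of('top',t)[:3]:
        m=r['pixels'];print(t,round(r['confidence'],2),np.round(r['rect'],1),m.sum(),np.round(np.argwhere(m).mean(0)[::-1],1))
        np.save(f'pics/m_{t}_{int(r["rect"][0])}.npy',m)
E
python3 m1.py
```

```text
carrier 0.76 [291.4 238.7  76.9  67. ] 3524 [290.6 237.3]
carrier 0.56 [267.7 338.6  49.6  41.4] 1647 [265.  336.5]
hole_a 0.82 [264.9 338.3  53.   39.2] 1654 [264.7 336.8]
hole_a 0.64 [291.1 237.8  78.8  63.7] 3577 [291. 237.]
press_spot 0.82 [264.8 336.8  51.2  36.8] 1631 [264.8 337. ]
press_spot 0.6 [293.1 237.2  79.1  70.9] 3577 [291.2 236.7]
pin_a 0.96 [287.2 230.2 129.1 114.3] 6205 [285.7 226.1]
pin_a 0.47 [292.4 239.   78.6  66.4] 3570 [290.8 236.8]
drop_table 0.95 [289.4 231.3 112.5 101.4] 3443 [291.1 224.2]
orange_bobbin 0.93 [509.4 218.8  29.3  19.5] 420 [508.3 218.4]
orange_bobbin 0.75 [469.  210.7  32.6  29.2] 709 [468.  210.4]
orange_bobbin 0.5 [291.1 231.1 107.1  98.6] 3519 [291.3 224.4]
blue_bobbin 0.83 [436.7 286.9  34.2  26.1] 660 [435.  287.3]
```

View pics/a.png

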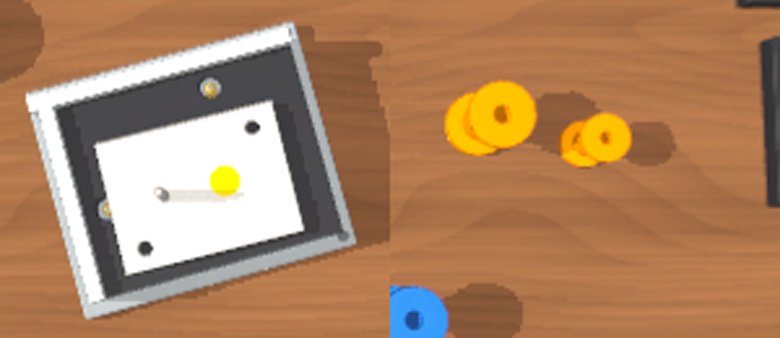

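```bash
cat > m2.py <<'E'
from h import *
import glob
p,_=snapshot('top');g=cv2.cvtColor(p,cv2.COLOR_BGR2GRAY)
hsv=cv2.cvtColor(p,cv2.COLOR_BGR2HSV)
roi=np.zeros_like(g,bool);roi[165:295,215:365]=1
# table region: dark, low saturation
dk=big(roi&(g<95)&(hsv[...,1]<90))
hull=cv2.convexHull(np.argwhere(dk)[:,::-1].astype(np.float32))
W=w('top',hull[:,0],55).astype(np.float32)
print('table rect world',cv2.minAreaRect(W))
wh=np.load(glob.glob('pics/m_carrier_29*.npy')[0])
wh=big((g>200)&cv2.dilate(np.uint8(wh),np.ones((5,5))).astype(bool)&roi | (wh&(g>170)))
W=w('top',cv2.convexHull(np.argwhere(wh)[:,::-1].astype(np.float32))[:,0],67).astype(np.float32)
print('plate rect',cv2.minAreaRect(W))
holes=w('top',[[312,213.8],[270.8,260.6]],67)
ys=big(roi&(hsv[...,0]>24)&(hsv[...,0]<36)&(hsv[...,1]>200));yc=np.argwhere(ys).mean(0)[::-1];yw=w('top',yc,67)[0]
print('holes',holes,'spot',yc,yw)
print('pins',w('top',[[295.8,198.8],[255.8,245.4]],52))
d=np.diff(holes[::-1],axis=0)[0];a=np.arctan2(d[1],d[0])-np.arctan2(-110,76)
print('plate yaw',np.degrees(a),'c',holes.mean(0))
# bobbins top flange
for nm,(x0,x1,y0,y1) in dict(orange=(450,492,190,228),blue=(418,456,270,304)).items():
    s=p[y0:y1,x0:x1];c=cv2.HoughCircles(cv2.resize(cv2.cvtColor(s,cv2.COLOR_BGR2HSV)[...,2],None,fx=6,fy=6,interpolation=cv2.INTER_CUBIC),cv2.HOUGH_GRADIENT,1,200,param1=80,param2=15,minRadius=60,maxRadius=100)
    if c is not None:
        c=c[0,0]/6;q=[c[0]+x0-.42,c[1]+y0-.42];print(nm,q,c[2],w('top',q,70))
    v=s[...,2 if nm=='orange' else 0]
print('orange by hole',w('top',[[430+501/2.6-215/2.6*0-390/2.6,165+114/2.6]],70))
E
python3 m2.py
```

```text
table rect world ((576.2551879882812, 106.53096008300781), (164.21339416503906, 203.673095703125), 15.301753997802734)
plate rect ((561.0053100585938, 106.09920501708984), (110.4939193725586, 150.874755859375), 13.762774467468262)
holes [[610.34007178  60.94409286]
 [510.01538367 149.38760365]] spot [301.06185567 233.98969072] [566.75791106  84.64209749]
pins [[645.57921498  96.32865461]
 [543.58773143 183.39670084]]
plate yaw 13.960530535694986 c [560.17772772 105.16584825]
orange [np.float32(472.66333), np.float32(208.33)] 12.933333 [[ 620.61352296 -287.11779054]]
blue [np.float32(438.99664), np.float32(287.83)] 12.533333 [[ 449.78171201 -209.48312449]]
orange by hole [[ 619.48673855 -287.14660634]]
```

```bash
python3 -m creep '{"claw":[1,1,1,1,1,1,1,1,1,1],"xyz":[[0,0,0],[0,0,0],[0.77,-0.96,0],[0.77,-0.96,0],[0.77,-0.96,0],[0.77,-0.96,0],[0.77,-0.96,0],[0.77,-0.96,0],[0.77,-0.96,0],[0,0,0]],"roll":[0.55,0.55,0,0,0,0,0,0,0,0]}' 60
```

```text
time_s: 1.38
eef_pos: [345.4, -334.9, 404.7]
ee_rot: [[0.964, 0.266, 0.0], [0.266, -0.964, 0.004], [0.001, -0.003, -1.0]]
force: [-0.2, -0.4, 0.4]
gripper_width: 85.5
finger_force: 0.0
```

```bash
python3 -c "
from h import *
print('spindle by tip',w('top',[[215+162/2.6-.3,165+193/2.6-.3]],117))"
```

```text
spindle by tip [[552.64863535 132.16999132]]
```

```bash
python3 -m creep '{"claw":[1,1,1,1,1,1,1,1,1,1],"xyz":[[0.77,-0.94,0.2],[0.77,-0.94,0.2],[0.77,-0.94,0.2],[0.77,-0.94,0.2],[0.77,-0.94,0.2],[0.77,-0.94,0.2],[0.77,-0.94,0.2],[0.77,-0.94,0.2],[0.77,-0.94,0.2],[0.77,-0.94,0.2]],"roll":[0,0,0,0,0,0,0,0,0,0]}' >/dev/null; python3 -m creep '{"claw":[1,1,1,1,1,1],"xyz":[[0.77,-0.94,0.37],[0.77,-0.94,0.37],[0.77,-0.94,0.37],[0.77,-0.94,0.37],[0,0,0],[0,0,0]],"roll":[0,0,0,0,0,0]}'; python3 - <<'E'
from h import *
p,_=snapshot('scene');cv2.imwrite('pics/b.png',cv2.resize(p[200:330,250:430],None,fx=4,fy=4))
E
```

```text
time_s: 2.72
eef_pos: [554.2, 126.9, 299.4]
ee_rot: [[0.965, 0.264, -0.001], [0.264, -0.965, -0.001], [-0.001, 0.0, -1.0]]
force: [-0.4, -0.2, 0.6]
gripper_width: 85.6
finger_force: 0.0
```

View pics/b.png

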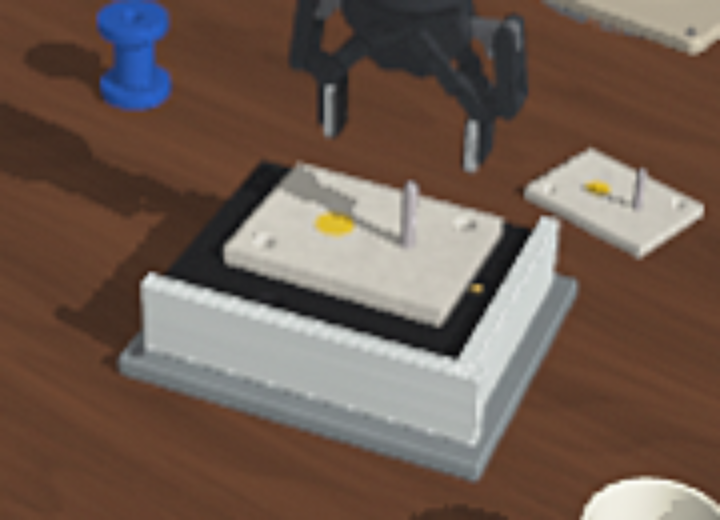

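The scene view shows the open fingers at crop (330,110) and (475,150), straddling the line above the spindle at (410,190). I descend and grip the spindle lightly.

```bash
python3 -m creep '{"claw":[1,1,1,1,-1,-1,-1,-1,-1,-1],"xyz":[[0,-0.22,0.3],[0,0,0.5],[0,0,0.47],[0,0,0],[0,0,0],[0,0,0],[0,0,0],[0,0,0],[0,0,0],[0,0,0]],"roll":[0,0,0,0,0,0,0,0,0,0]}' 40;python3 -m creep '{"claw":[-1,-1,-1,-1],"xyz":[[0,0,0],[0,0,0],[0,0,0],[0,0,0]],"roll":[0,0,0,0]}' 40
```

```text
time_s: 3.6
eef_pos: [552.3, 132.0, 262.8]
ee_rot: [[0.965, 0.261, 0.001], [0.261, -0.965, 0.0], [0.001, 0.0, -1.0]]
force: [-0.0, -0.1, 0.4]
gripper_width: 12.3
finger_force: 0.0
time_s: 3.93
eef_pos: [552.2, 132.1, 262.8]
ee_rot: [[0.965, 0.261, 0.001], [0.261, -0.965, 0.0], [0.001, -0.0, -1.0]]
force: [-1.8, 1.0, 5.1]
gripper_width: 8.0
finger_force: 39.2
```

```bash
python3 -m creep '{"claw":[-1,-1,-1,-1,-1,-1,-1,-1],"xyz":[[0.2,-0.1,0],[0.2,-0.1,0],[0.2,-0.1,0],[0.2,-0.1,0],[0.2,-0.1,0],[0.2,-0.1,0],[0.05,-0.05,0],[0,0,0]],"roll":[0,0,-0.05,-0.05,-0.05,0,0,0]}' 40; python3 - <<'E'
from h import *
p,_=snapshot('scene');cv2.imwrite('pics/c.png',cv2.resize(p[200:330,250:430],None,fx=4,fy=4))
E
```

```text
time_s: 4.6
eef_pos: [583.0, 160.5, 262.0]
ee_rot: [[0.961, 0.278, -0.0], [0.278, -0.961, -0.002], [-0.001, 0.002, -1.0]]
force: [-0.8, -3.1, 2.1]
gripper_width: 7.9
finger_force: 39.4
```

View pics/c.png

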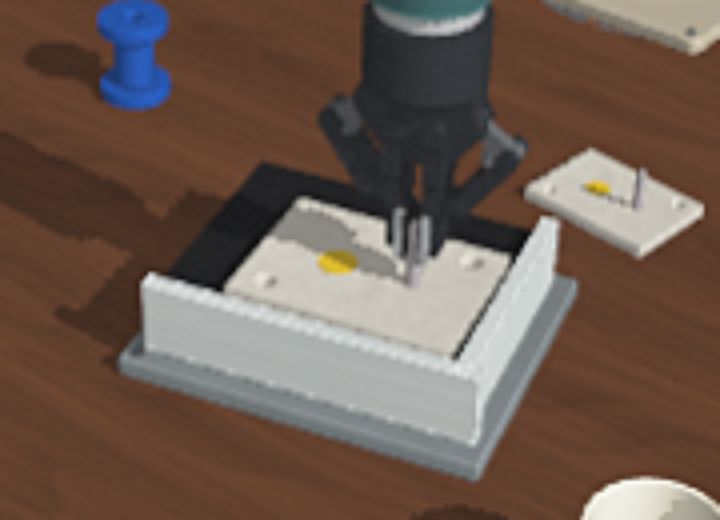

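The plate slid with the spindle and lies flat. It is now close to the far fence (crop 350,330), with a gap of a few mm to the side fence at (490,310). I'll creep in to contact while watching the force.

```bash
for i in 1 2 3; do python3 -m creep '{"claw":[-1,-1],"xyz":[[0.09,0,0],[0,0,0]],"roll":[0,0]}' | grep -E 'eef|force:'; done; for i in 1 2 3; do python3 -m creep '{"claw":[-1,-1],"xyz":[[0,-0.09,0],[0,0,0]],"roll":[0,0]}' | grep -E 'eef|force:'; done
```

```text
eef_pos: [584.9, 161.2, 261.9]
force: [-2.7, -2.1, 3.2]
finger_force: 39.6
eef_pos: [587.2, 161.9, 261.8]
force: [-3.8, -3.8, 3.9]
finger_force: 39.6
eef_pos: [588.5, 162.1, 261.5]
force: [-8.2, -5.0, 6.6]
finger_force: 39.9
eef_pos: [587.9, 163.8, 261.4]
force: [-5.8, -9.0, 5.6]
finger_force: 39.9
eef_pos: [587.0, 166.1, 261.2]
force: [-6.9, -10.4, 5.9]
finger_force: 39.9
eef_pos: [587.0, 168.9, 261.3]
force: [-5.9, -9.2, 3.8]
finger_force: 39.8
```

```bash
for i in 1 2; do python3 -m creep '{"claw":[-1,-1],"xyz":[[0.03,-0.07,0],[0,0,0]],"roll":[0,0]}' | grep -E 'eef|force:'; done; python3 -m creep '{"claw":[-1,-1],"xyz":[[0.07,0,0],[0,0,0]],"roll":[0,0]}' | grep -E 'eef|force:'; python3 - <<'E'
from h import *
p,_=snapshot('scene');q,_=snapshot('top');cv2.imwrite('pics/d.png',np.hstack([cv2.resize(p[225:325,270:410],(560,400)),cv2.resize(q[175:295,215:365],None,fx=3,fy=3)[:360][:,:240].copy() if 0 else cv2.resize(q[165:295,220:298],(240,400))]))
E
```

```text
eef_pos: [587.2, 169.8, 261.3]
force: [-5.3, -14.8, 5.2]
finger_force: 40.1
eef_pos: [587.3, 170.8, 261.3]
force: [-6.1, -20.8, 7.1]
finger_force: 40.6
eef_pos: [588.0, 170.8, 261.3]
force: [-10.5, -23.0, 11.4]
finger_force: 41.0
```

View pics/d.png

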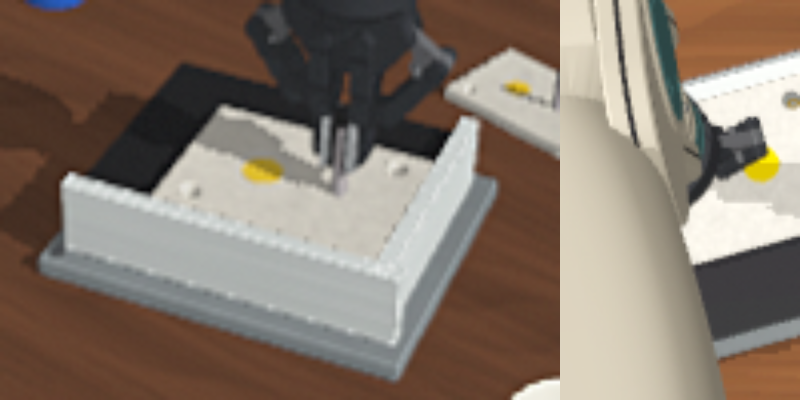

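The plate is against both fences: contact forces have risen and no gap is visible at the crop's corner (390,265). I'll ease the preload, grip harder and press down.

```bash
python3 -m creep '{"claw":[-1,-1,-1],"xyz":[[-0.02,0.04,0],[0,0,0],[0,0,0]],"roll":[0,0,0]}' 80| grep -E 'eef|force:'; for i in 1 2 3 4; do python3 -m creep '{"claw":[-1,-1,-1],"xyz":[[0,0,0.07],[0,0,0.07],[0,0,0]],"roll":[0,0,0]}' | grep -E 'eef|force:'; done
```

```text
eef_pos: [587.9, 170.3, 261.4]
force: [-10.4, -18.2, 10.8]
finger_force: 78.5
eef_pos: [587.8, 170.3, 259.3]
force: [-14.2, -20.1, 21.2]
finger_force: 80.0
eef_pos: [587.8, 170.3, 255.5]
force: [-14.2, -19.9, 22.6]
finger_force: 80.1
eef_pos: [587.8, 170.3, 251.2]
force: [-14.4, -18.8, 22.8]
finger_force: 80.1
eef_pos: [587.8, 170.3, 247.0]
force: [-15.2, -19.4, 22.3]
finger_force: 80.1
```

```bash
for i in 1 2; do python3 -m creep '{"claw":[-1,-1,-1],"xyz":[[0,0,0.06],[0,0,0.06],[0,0,0]],"roll":[0,0,0]}' | grep -E 'eef|force:'; done
```

```text
eef_pos: [587.8, 170.3, 244.8]
force: [-16.4, -20.0, 30.5]
finger_force: 81.1
eef_pos: [587.7, 170.3, 244.6]
force: [-24.4, -22.2, 48.5]
finger_force: 83.3
```

```bash
python3 -m creep '{"claw":[-1,-1,-0.5,-0.5,-0.5,-0.5,-0.5,-0.5,-0.5,-0.5],"xyz":[[0,0,-0.09],[0,0,0],[0,0,0],[0,0,0],[0,0,0],[0,0,-0.3],[0,0,-0.9],[0,0,-1],[0,0,-1],[0,0,0]],"roll":[0,0,0,0,0,0,0,0,0,0]}' 40; python3 -m creep '{"claw":[1,1,1,1,1,1,1,1],"xyz":[[-0.3,1,-1],[-0.3,1,0],[-0.3,1,0],[-0.3,1,0],[-0.3,1,0],[-0.3,1,0],[-0.3,1,0],[0,0,0]],"roll":[0,0,0,0,0,0,0,0]}'; python3 - <<'E'
from h import *
p,_=snapshot('scene');q,_=snapshot('top');cv2.imwrite('pics/top1.png',q);cv2.imwrite('pics/e.png',np.hstack([cv2.resize(p[225:325,270:390],(480,400)),cv2.resize(q[165:295,220:360],(320,300))[:300].repeat(1,0) if 0 else cv2.resize(q[165:295,220:324],(320,400))]))
E
```

```text
time_s: 8.83
eef_pos: [593.6, 175.7, 344.1]
ee_rot: [[0.96, 0.279, 0.012], [0.279, -0.96, 0.003], [0.012, 0.0, -1.0]]
force: [1.6, 0.5, -0.2]
gripper_width: 21.6
finger_force: 0.0
time_s: 9.5
eef_pos: [589.2, -47.4, 365.6]
ee_rot: [[0.962, 0.274, 0.001], [0.274, -0.962, -0.002], [0.0, 0.002, -1.0]]
force: [0.3, 0.3, -1.2]
gripper_width: 85.4
finger_force: 0.0
```

View pics/e.png

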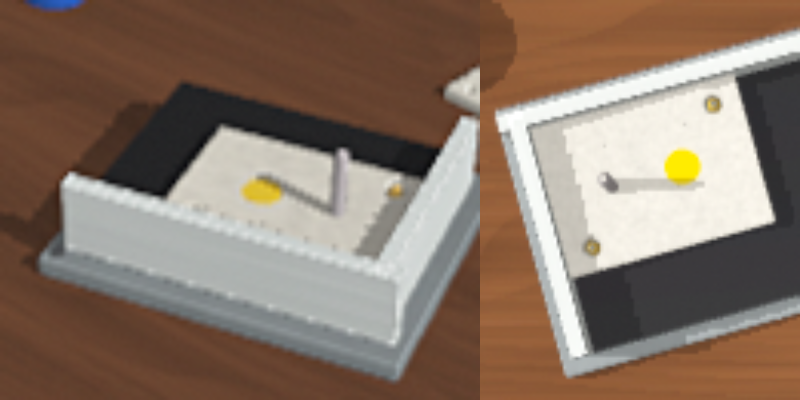

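Both pins show through the holes, at top crop (712,104) and (592,246), and the plate is square in the corner. Next I check flushness by depth, measure the spindle, and move toward the orange bobbin.

```bash
python3 - <<'E'
from h import *
q,d=snapshot('top')
def hgt(c,r):
    o,ra=ray('top',[[c,r]]);return (o+ra[0]*np.median(d[r-1:r+2,c-1:c+2]))[2]
X=lambda x,y:(round(220+(x-480)*104/320),round(165+y*130/400))
print('plate',hgt(*X(700,210)),hgt(*X(640,130)),'table',hgt(*X(700,270)),hgt(*X(770,120)))
f=lambda x,y:[220+(x-480)*104/320-.3,165+y*130/400-.3]
S=w('top',[f(605,180)],99)[0]
P=w('top',[f(712,104),f(592,246)],52)
g=cv2.cvtColor(q,cv2.COLOR_BGR2HSV);ys=big((g[...,0]>24)&(g[...,0]<36)&(g[...,1]>200)&(np.arange(640)<360)[None]&(np.arange(640)>215)[None]&(np.arange(480)<290)[:,None]&(np.arange(480)>170)[:,None])
Y=w('top',[np.argwhere(ys).mean(0)[::-1]],49)[0]
dv=P[0]-P[1];a=np.arctan2(dv[1],dv[0])-np.arctan2(-110,76);R=np.array([[np.cos(a),-np.sin(a)],[np.sin(a),np.cos(a)]])
print('tip',S,'pins',P,'yaw',np.degrees(a),'spindle from pins',P.mean(0)+R@[0,30],'from spot',Y+R@[0,52])
E
python3 -m creep '{"claw":[1,1,1,1,1,1,1,1,1,1],"xyz":[[-0.13,0.89,0.24],[-0.13,0.89,0.24],[-0.13,0.89,0.24],[-0.13,0.89,0.24],[-0.13,0.89,0.24],[-0.13,0.89,0.24],[-0.13,0.89,0.24],[-0.13,0.89,0.24],[-0.13,0.89,0.24],[0,0,0]],"roll":[0,0,0,0,0,0,0,0,0,0]}'; python3 - <<'E'
from h import *
p,_=snapshot('scene');cv2.imwrite('pics/f.png',cv2.resize(p[150:270,170:330],(640,480)))
E
```

```text
plate 48.21817899402754 48.66519691228905 table 35.50894502700123 36.53532702738039
tip [586.86068323 168.17621522] pins [[646.24769116  97.86164567]
 [545.21762758 182.75368519]] yaw 15.319887930509585 spindle from pins [587.80642413 169.24163845] from spot [588.57049791 169.81973822]
time_s: 10.48
eef_pos: [622.7, -286.5, 299.0]
ee_rot: [[0.961, 0.276, -0.0], [0.276, -0.961, -0.001], [-0.001, 0.001, -1.0]]
force: [1.3, 0.6, -0.3]
gripper_width: 85.4
finger_force: 0.0
```

View pics/f.png

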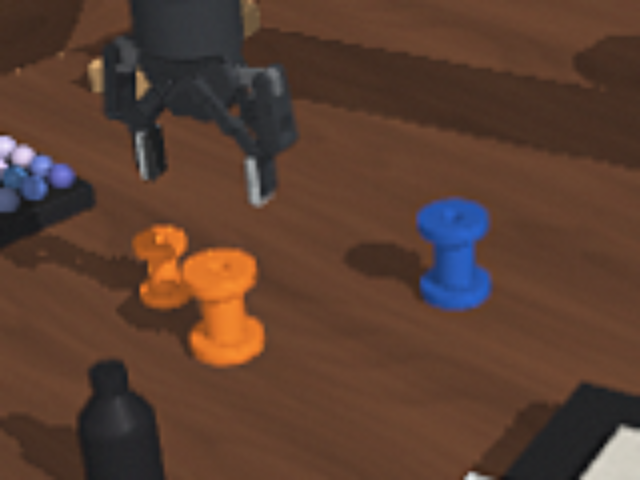

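The open gripper is above the large orange bobbin at crop (220,290). The small one at (160,265) is clear of the finger paths. I descend and grip the flange.

```bash
python3 -m creep '{"claw":[1,1,1,1,1,1,1,1],"xyz":[[-0.08,0,0.4],[0,0,0.4],[0,0,0.4],[0,0,0.4],[0,0,0.4],[0,0,0.4],[0,0,0.43],[0,0,0]],"roll":[0,0,0,0,0,0,0,0]}'; python3 -m creep '{"claw":[-1,-1,-1,-1,-1,-1,-1,-1],"xyz":[[0,0,0],[0,0,0],[0,0,0],[0,0,0],[0,0,0],[0,0,0],[0,0,0],[0,0,0]],"roll":[0,0,0,0,0,0,0,0]}' 30
```

```text
time_s: 11.2
eef_pos: [618.1, -283.7, 212.1]
ee_rot: [[0.961, 0.278, -0.005], [0.278, -0.961, 0.003], [-0.004, -0.004, -1.0]]
force: [-0.8, -0.1, -0.5]
gripper_width: 85.2
finger_force: 0.0
time_s: 11.87
eef_pos: [620.2, -285.1, 217.3]
ee_rot: [[0.961, 0.278, 0.002], [0.278, -0.961, -0.001], [0.002, 0.002, -1.0]]
force: [1.0, -1.1, 5.3]
gripper_width: 55.2
finger_force: 32.1
```

```bash
python3 -m creep '{"claw":[-1,-1,-1,-1,-1,-1,-1,-1,-1,-1],"xyz":[[0,0,-0.3],[0,0,-0.6],[0,0,-0.8],[0,0,-0.8],[0,0,-0.8],[0,0,-0.8],[0,0,-0.3],[0.05,-0.3,0],[0.1,-0.5,0],[0.17,-0.8,0]],"roll":[0,0,0,0,0,0,0,0,0,0]}' 40 | grep eef; python3 -m creep '{"claw":[-1,-1,-1,-1,-1,-1,-1,-1,-1,-1],"xyz":[[0.18,-0.82,0],[0.18,-0.82,0],[0.18,-0.82,0],[0.18,-0.82,0],[0.18,-0.82,0],[0.18,-0.82,0],[0.18,-0.82,0],[0.18,-0.82,0],[0.18,-0.82,0],[0.18,-0.82,0]],"roll":[0,0,0,0,0,0,0,0,0,0]}' |grep eef;  python3 -m creep '{"claw":[-1,-1,-1,-1,-1,-1,-1,-1,-1,-1],"xyz":[[0.18,-0.82,0],[0.18,-0.82,0],[0.18,-0.82,0],[0.18,-0.7,0],[0.18,-0.5,0],[0.05,-0.3,0],[0.05,-0.1,0],[0,0,0],[0,0,0],[0,0,0]],"roll":[0,0,0,0,0,0,0,0,0,0]}'
```

```text
eef_pos: [614.5, -235.5, 345.7]
eef_pos: [596.6, 18.0, 345.0]
time_s: 14.37
eef_pos: [593.6, 140.0, 347.6]
ee_rot: [[0.961, 0.277, -0.001], [0.277, -0.961, -0.0], [-0.001, 0.0, -1.0]]
force: [1.2, 0.7, -1.3]
gripper_width: 54.9
finger_force: 42.4
```

```bash
python3 -m creep '{"claw":[-1,-1,-1,-1,-1,-1],"xyz":[[0.04,-0.5,0],[0.04,-0.48,0.3],[0,0,0.4],[0,0,0],[0,0,0],[0,0,0]],"roll":[0,0,0,0,0,0]}'; cat > m3.py <<'E'
from h import *
p,_=snapshot('scene');s=monitor.sense();T=s['eef_pos'];print(T)
g=cv2.cvtColor(p,cv2.COLOR_BGR2HSV);m=big((g[...,0]>5)&(g[...,0]<20)&(g[...,1]>170)&(np.arange(640)>290)[None]&(np.arange(640)<420)[None]&(np.arange(480)<320)[:,None])
r=np.argwhere(m);print('mask cols',r[:,1].min(),r[:,1].max(),'rows',r[:,0].min(),r[:,0].max())
t=np.linspace(0,2*np.pi,60);zb=T[2]-217.3
bot=proj('scene',np.c_[T[0]+28*np.cos(t),T[1]+28*np.sin(t),0*t+zb])
print('pred bottom cols',bot[:,0].min(),bot[:,0].max(),'row max',bot[:,1].max())
sp=proj('scene',[[587.7,169,49],[587.7,169,99]]);print('spindle pred',sp)
i=cv2.resize(p[190:320,280:440],(800,650))[:600]
f=lambda q:tuple(int(v) for v in (q-[280,190])*5+2)
for a in bot: cv2.circle(i,f(a),1,(255,0,0),-1)
cv2.line(i,f(sp[0]),f(sp[1]),(0,255,0),1)
cv2.imwrite('pics/g.png',i)
E
python3 m3.py
```

```text
time_s: 14.87
eef_pos: [587.8, 169.6, 326.5]
ee_rot: [[0.961, 0.278, -0.001], [0.278, -0.961, -0.0], [-0.001, 0.0, -1.0]]
force: [1.1, 0.6, -0.5]
gripper_width: 55.1
finger_force: 42.5
[588.02566846 169.5270873  327.00221297]
mask cols 345 368 rows 229 264
pred bottom cols 344.00592456976216 366.8760735197399 row max 264.8243172861991
spindle pred [[354.18619212 277.52321438]
 [355.13453931 261.4508829 ]]
```

View pics/g.png

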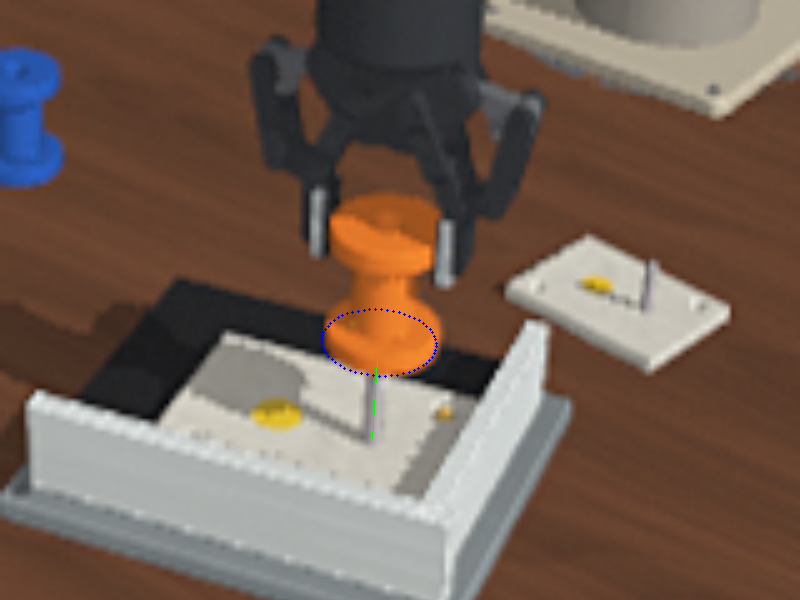

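```bash
python3 - <<'E'
from h import *
p,_=snapshot('scene')
L=p.astype(float)
print('spindle cols 346..364 gray'); G=cv2.cvtColor(p,cv2.COLOR_BGR2GRAY)
for r in range(265,279,2): print(r,G[r,346:364])
S=L[...,2]-L[...,0]
for r in range(252,262,2): print(r,np.int32(S[r,340:374]))
E
```

```text
spindle cols 346..364 gray
265 [196 198 199 200 206 211 204 130 109 151 164 186 144 121  79  40  16  11]
267 [201 199 197 198 199 200 210 137 131 173 201 204 203 206 207 210 196 192]
269 [201 200 200 202 202 203 176 121 140 179 183 197 201 199 199 201 204 202]
271 [206 204 202 201 200 205 180 126 145 179 179 197 204 201 201 198 199 201]
273 [168 176 200 207 208 212 174 126 152 182 180 195 200 198 197 195 196 198]
275 [142 129 127 125 163 177 153 129 157 184 174 195 201 197 195 198 197 197]
277 [200 209 186 178 141 128 107 124 163 181 184 195 198 196 196 200 200 202]
252 [ -1  20  25  37  33  78 125 133 129 120 112 120 132 146 164 178 183 187
 190 191 192 193 188 185 191 191 125  56  49  52  52  53  53  52]
254 [ -3  -3  -4  -8 -14 156 176 135 120 118 114 123 135 150 165 181 183 189
 190 192 192 192 183 182 184 186 197 142  64  52  54  55  53  55]
256 [ -2  -2  -1  -9  -3 123 190 191 190 173 163 130 127 149 170 180 186 188
 192 191 196 182 180 184 186 186 195 158  73  49  55  57  57  57]
258 [ -1  -2  -2  -8  12  99 134 166 185 187 188 186 186 182 183 180 181 182
 182 180 182 183 184 182 183 192 206 152  51  39  53  57  57  58]
260 [  9   2   0  -4 -11  22 117 131 129 146 169 181 184 188 187 187 186 184
 185 188 192 192 191 197 196 198 198  91 -12 -11 -10  -2  23  26]
```

The image shows the bobbin about 1.8 mm to the right of the spindle axis (column 356.05 against 355.3). I correct for that and lower it with force checks.

```bash
python3 -m creep '{"claw":[-1,-1,-1,-1],"xyz":[[0.02,0.05,0.1],[0,0,0.1],[0,0,0],[0,0,0]],"roll":[0,0,0,0]}' | grep -E 'eef|force:';for i in 1 2 3; do python3 -m creep '{"claw":[-1,-1,-1],"xyz":[[0,0,0.08],[0,0,0.08],[0,0,0]],"roll":[0,0,0]}' | grep -E 'eef|force:'; done
```

```text
eef_pos: [588.9, 168.2, 320.7]
force: [0.4, -0.5, -0.8]
finger_force: 42.5
eef_pos: [588.7, 168.3, 315.6]
force: [-0.2, 0.5, -0.7]
finger_force: 42.5
eef_pos: [588.7, 168.4, 310.8]
force: [0.3, -1.1, -0.2]
finger_force: 42.5
eef_pos: [588.7, 168.4, 306.0]
force: [-0.1, -0.2, -0.5]
finger_force: 42.5
```

```bash
for i in 1 2; do python3 -m creep '{"claw":[-1,-1,-1,-1,-1],"xyz":[[0,0,0.15],[0,0,0.15],[0,0,0.15],[0,0,0.12],[0,0,0]],"roll":[0,0,0,0,0]}' | grep -E 'eef|force:'; done; for i in 1 2 ; do python3 -m creep '{"claw":[-1,-1,-1],"xyz":[[0,0,0.05],[0,0,0],[0,0,0]],"roll":[0,0,0]}' | grep -E 'eef|force:'; done
```

```text
eef_pos: [588.4, 168.3, 288.2]
force: [-1.0, -0.8, -1.1]
finger_force: 42.5
eef_pos: [588.4, 168.3, 271.2]
force: [0.1, -0.3, -0.8]
finger_force: 42.5
eef_pos: [589.0, 168.4, 271.0]
force: [0.7, 0.1, -0.5]
finger_force: 42.5
eef_pos: [588.9, 168.4, 269.5]
force: [0.0, -0.0, 0.5]
finger_force: 42.5
```

```bash
for i in 1 2 3 4; do python3 -m creep '{"claw":[-1,-1,-1],"xyz":[[0,0,0.04],[0,0,0],[0,0,0]],"roll":[0,0,0]}' | grep -E 'eef|force:'; done
```

```text
eef_pos: [588.9, 168.4, 268.2]
force: [0.7, -0.7, -0.8]
finger_force: 42.5
eef_pos: [588.9, 168.4, 266.9]
force: [-0.2, 0.2, 0.2]
finger_force: 42.5
eef_pos: [589.1, 168.4, 266.4]
force: [-1.0, -0.5, 3.7]
finger_force: 42.7
eef_pos: [589.1, 168.4, 266.3]
force: [-4.0, -1.1, 8.8]
finger_force: 43.0
```

Contact came at z = 266.3, exactly the predicted seat. I release and withdraw.

```bash
python3 -m creep '{"claw":[0.5,0.7,1,1,1,1,1,1,1,1],"xyz":[[0,0,0],[0,0,0],[0,0,0],[0,0,0],[0,0,0],[0,0,-0.3],[0,0,-0.8],[0,0,-1],[0,0,-1],[0,0,-1]],"roll":[0,0,0,0,0,0,0,0,0,0]}' | grep -E 'width|eef'; python3 -m creep '{"claw":[1,1,1,1,1,1,1,1,1,1],"xyz":[[-0.3,1,-0.5],[-0.3,1,0],[-0.3,1,0],[-0.3,1,0],[-0.3,1,0],[-0.3,1,0],[-0.3,1,0],[0,0,0],[0,0,0],[0,0,0]],"roll":[0,0,0,0,0,0,0,0,0,0]}'; python3 - <<'E'
from h import *
p,_=snapshot('scene');q,d=snapshot('top')
o=(cv2.cvtColor(q,cv2.COLOR_BGR2HSV));m=big((o[...,0]>8)&(o[...,0]<24)&(o[...,1]>200)&(np.arange(640)<350)[None]&(np.arange(640)>235)[None]&(np.arange(480)>190)[:,None]&(np.arange(480)<270)[:,None])
rc=np.argwhere(m);C,r=ray('top',rc[:,::-1].astype(float));z=(C+r*d[m][:,None])[:,2];print('bobbin top z',np.percentile(z,[50,90]),'(want 119)')
cv2.imwrite('pics/i.png',np.hstack([cv2.resize(p[215:325,270:390],(440,403)),cv2.resize(q[165:295,220:336],(360,403))]))
E
```

```text
eef_pos: [588.7, 168.3, 389.3]
gripper_width: 85.5
time_s: 20.05
eef_pos: [586.7, -50.7, 403.0]
ee_rot: [[0.961, 0.278, 0.0], [0.278, -0.961, 0.001], [0.0, -0.0, -1.0]]
force: [-0.9, 0.3, -1.0]
gripper_width: 85.8
finger_force: 0.0
bobbin top z [118.65266026 120.81880923] (want 119)
```

View pics/i.png

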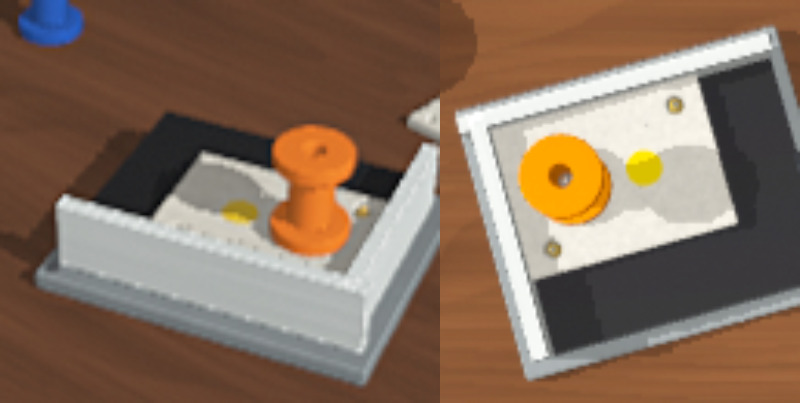

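The bobbin stands upright on the plate at crop (312,190), with its top at 119 mm. Both pins are through, at (675,104) and (553,248), and the robot is clear. I hand in the job.

```bash
python3 -c "
from plant import workorder
print(workorder.finish_job())"
```

```text
the job is handed in; nothing more can be done
None
```

The job is handed in (no verdict came back): the carrier is square in the fence corner and pressed flush with both pins through, and the large orange bobbin is seated on the spindle and released, at about 20 s of the 67 s allowed.

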